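# Lay the press cassette down on the repair mat

### The job

The aluminium press cassette stands on end on the blue repair mat, its steel foot bar resting in the two black saddle stops. With the fingertips only, tip it over against the stops towards the open mat and let it down gently, never letting it drop freely, so that it ends lying flat on the mat, white pad facing up, with its foot bar still in the stops. Do not pinch, lift or carry the cassette, and leave everything else on the bench where it is.

Things in the scene. Friction and masses are not known exactly. Their poses are not given: they have to be found in the camera images.
- cassette: loose aluminium block 150 mm tall, 76 mm wide (y), 40 mm thick (x), 0.33-0.53 kg, standing on end. Origin: centre of its foot; z up to its head; x the way to tip it. Red-framed white pad on its -x face. Past a lean of 11 degrees it falls and would slam down if not held back
- mat: fixed flat blue repair mat, 300 mm (x) by 240 mm (y), 6 mm thick; origin under its centre. The cassette stands on it at x = -114, y = 0 mm and is to be laid towards mat +x, where the mat is clear up to x = 100 mm. Lying, the cassette's upper face is 46 mm above the bench
- stop (a point): point midway between the two saddle stops, on the axis of the bar as it rests in them, 12 mm above the bench, at x = -100, y = 0 mm of the mat; axes as the mat. The stops are open above: blocks 12 mm tall, 41 to 61 mm to either side, before and behind the bar with 2 mm play, that keep it from sliding
- cassette_bar (a point): middle of the steel foot bar, on its axis: 12 mm diameter, 112 mm long, along the cassette's y, at its x = 14, z = 6 mm. It forms the rounded +x edge of the foot, and the cassette rolls over on it
- cassette_head (a point): centre of the cassette's head face, 150 mm from the foot (its z)
- cassette_pad (a point): centre of the white pad on the cassette's -x face, 75 mm from the foot
- dispenser: white plastic liquid dispenser with a steel cap, 60 mm diameter, 115 mm tall, closed; stands beside the mat; origin under its centre
- tin: brass-coloured flux tin, 56 mm diameter, 45 mm tall; stands beside the mat; origin under its centre
- phone: black phone 148 x 72 x 9 mm lying flat beyond the mat's far edge; origin under its centre, x along its length
- screwdriver: green-handled screwdriver 170 mm long, lying on the mat near the far edge, across the mat; x along its length
- brush: yellow-handled brush 180 mm long lying on the bench beside the mat; x along its length
- screw_tray: grey divided screw tray 90 x 70 x 22 mm standing behind the cassette; origin under its centre

How it is judged (in metres and radians):
At the end, for the whole second after the job is handed in: The cassette rests flat on the mat, white pad up (pad 42-50 mm, foot and head centres 20-32 mm above the bench), foot bar in the stops (within 6 mm of their axis along the mat, 15 mm sideways), head away from them, within 0.1 rad of the mat's x axis (height (world z) of cassette_pad between 0.042 and 0.05 m and height (world z) of cassette between 0.02 and 0.032 m and height (world z) of cassette_head between 0.02 and 0.032 m and x of cassette_bar in the frame of stop between -0.006 and 0.006 m and y of cassette_bar in the frame of stop between -0.015 and 0.015 m and angle between the z axis of cassette and the x axis of mat, either way round below 0.1 rad and x of cassette_head in the frame of stop above 0.13 m and linear speed of cassette below 0.02 m/s and angular speed of cassette below 0.1 rad/s); the robot touches nothing.
It fails at once if the cassette drops or swings fast (over 6 rad/s): not let down gently (angular speed of cassette above 6 rad/s).
It fails at once if the cassette is lifted or carried (the middle of its foot bar over 32 mm above the bench, clear of the stops) (height (world z) of cassette_bar above 0.032 m).
It fails at once if the cassette is pinched or forced (fingers press on it with over 15 N) (contact force between cassette and the fingers above 15 N).
It fails at once if a bystander is moved by more than 20 mm (distance of any of dispenser, tin, phone, screwdriver, brush, screw_tray from where it was at the start of the episode above 0.02 m).
It also fails if it takes over 70 s, if anything falls off the work surface, if the arm or the gripper's body presses on something with over 40 N, if the wrist force passes 120 N, or if a joint passes its speed limit or range.

### The arm

A 6-joint arm with a two-finger parallel gripper is mounted at the origin on the work surface. World frame = base frame: x ahead of the robot, y to its left, z up, the work surface at z = 0. Lengths are in mm, angles in degrees, forces in N, time in s.
With the tool pointing down it reaches from about 350 to 850 mm from the base axis. Payload 8.1 kg.
Tool frame: the origin (TCP) lies midway between the tips of the shut fingers; the grasp point (between the pads) lies 19 mm behind it; z points along the fingers, y is the line along which they close (so a half turn about z gives the same grasp; the last joint's range is limited). The gripper opens to 85 mm and grips with 20 to 120 N. Pads are 22 mm wide; open, the fingers measure 114 mm over their backs; the gripper's body (76 mm by 85 mm) begins 54 mm behind the grasp point. The pads swing forward as they close: fully open they stand 13 mm farther back than shut.
Start: joints at [-70.898, 7.471, 85.268, -0, 87.261, -4.893], TCP at [244.019, -548.143, 231.292] pointing down, gripper open.
Joint ranges: [-169.43, 169.43], [-51.17, 129.36], [1.28, 143.12], [-76.62, 256.62], [0, 156.53], [-152.29, 152.29]. Speed limits (degrees/s): [136.94, 136.94, 159.86, 180, 180, 180].

### API

Orientations are given as [roll, pitch, yaw] about the fixed x, y, z axes, in that order (R = Rz(yaw) Ry(pitch) Rx(roll)).
In Python, from bench import r, cam gives the robot as it stands (r), with the cameras (cam).
- The arm moves only by the shell command python3 steer.py [FORCE], which reads ROWS from standard input. ROWS is a JSON list that holds a single list of rows (three levels of brackets), with 1 to 8 rows, each of 7 numbers: a rotation vector rx, ry, rz in shares of 360 degrees (1.0 is 360 degrees), then dx, dy, dz in fractions of the full range, 1 being 1000 mm, then the finger opening in mm; each row is the pose to reach, as a shift and turn from the pose commanded when the command began, along the tool's axes at that moment; what a row does not reach only later rows make up. A row lasts 1/8 s, in which the tool goes at most 62.5 mm and 10.7 degrees, less where a joint would pass 70% of its speed; a pose out of reach is approached as far as the arm can. The fingers move at their own pace and stop on an object; FORCE is the grip in N (left out, the last holds). Time passes only in rows, so rows that do not move let the fingers close. It prints the time, the measured TCP pose, the force, the opening and the grip force at its end. A shift or turn number past 1, either way, is cut back to 1. Input that does not fit is refused with a message, and nothing moves.
- r.sense(): the state, without advancing time (a new reading comes with each control period).
- cam.snapshot(name): name is "scene" or "top" or "wrist"; returns a dict with "pixels" (400x640x3 uint8, blue, green, red), "fx", "fy", "cx", "cy" (pixels), "pose" (4x4, takes a point from camera to world coordinates). Camera axes: x right, y up, looking along -z (the intrinsics and any distortion apply to the point x, -y, -z); pixel columns grow to the right and rows downward; lengths in mm; the calibration is good to about 2 mm. A picture is of the moment at which its call begins. There is no depth.
- r.hand_in(): hands the job in; it is judged then, once.
The state is a dict: "time": time; "joint_pos": joint angles; "qd": joint speeds; "joint_efforts": joint torques, N m; "tool_pos": TCP position; "tcp_rot": TCP orientation; "ft_force": force on the tool from outside, world axes, zero at the start; "wrist_torque": the same for the moment, N m; "finger_gap": finger opening in mm; "grip_force": force on a finger pad.
Only numpy, scipy, OpenCV 4.12 (cv2) and the standard library are available. Lean on these libraries where they do the work, as an engineer would, in place of code of your own. Each camera call takes 0.05 s, during which the arm holds its last target. There are 200 camera calls.

## Working session

There is one attempt and no reset: what is moved stays moved. The work goes in short steps, Python scripts to look and compute and a shell command to move; the robot and the scene stay as the last step left them, time stands still between calls to the robot, and variables do not carry over. Pictures are saved under pics/ and viewed, at most 10 in all, crops included, and the job is handed in when it is done.

```bash
ls; mkdir -p pics
cat > h.py <<'E'
import numpy as np, cv2
from bench import r, cam
def ray(s,u,v):
    P=np.array(s["pose"]); d=P[:3,:3]@np.array([(u-s["cx"])/s["fx"],-(v-s["cy"])/s["fy"],-1.]); return P[:3,3],d
def onz(s,u,v,z):
    o,d=ray(s,u,v); return o+d*(z-o[2])/d[2]
def proj(s,p):
    P=np.array(s["pose"]); c=P[:3,:3].T@(np.array(p)-P[:3,3]); return s["fx"]*c[0]/-c[2]+s["cx"], s["cy"]+s["fy"]*c[1]/c[2]
E
python3 - <<'E'
from h import *
for n in("top","scene"):
    s=cam.snapshot(n); cv2.imwrite(f"pics/{n}0.png",s["pixels"]); print({k:np.round(v,3).tolist() for k,v in s.items() if k!="pixels"})
print(r.sense())
E
```

```text
bench.py
pics
steer.py
{'fx': 373.003, 'fy': 373.003, 'cx': 323.184, 'cy': 197.704, 'pose': [[0.018, 0.996, -0.088, 488.154], [-1.0, 0.016, -0.022, -12.611], [-0.021, 0.088, 0.996, 985.954], [0.0, 0.0, 0.0, 1.0]]}
{'fx': 429.266, 'fy': 429.266, 'cx': 318.889, 'cy': 192.893, 'pose': [[-0.485, -0.652, 0.583, 1178.118], [0.874, -0.374, 0.31, 316.114], [0.017, 0.66, 0.751, 891.957], [0.0, 0.0, 0.0, 1.0]]}
{'time': 0.1, 'joint_pos': array([-7.08982582e+01,  7.51147591e+00,  8.53258122e+01, -1.48965695e-03,
        8.72649386e+01, -4.89266408e+00]), 'qd': array([-0.10157394, -0.09750778, -0.0767542 ,  0.02879877,  0.02924988,
       -0.05397419]), 'joint_efforts': array([ 2.09503902e-03, -5.70947349e+01, -5.01945484e+01, -3.93946380e-05,
        8.00235139e-03, -3.14122147e-06]), 'tool_pos': array([ 243.82718817, -547.63371323,  230.31555539]), 'tcp_rot': array([-1.79898019e+02, -7.23643529e-03,  2.39944718e+01]), 'ft_force': array([ 1.25743714,  0.59958266, -0.07185509]), 'wrist_torque': array([-0.04678847, -0.02300679, -0.03780189]), 'grip_force': 0.0, 'finger_gap': 85.45924892068697}
```

View pics/top0.png

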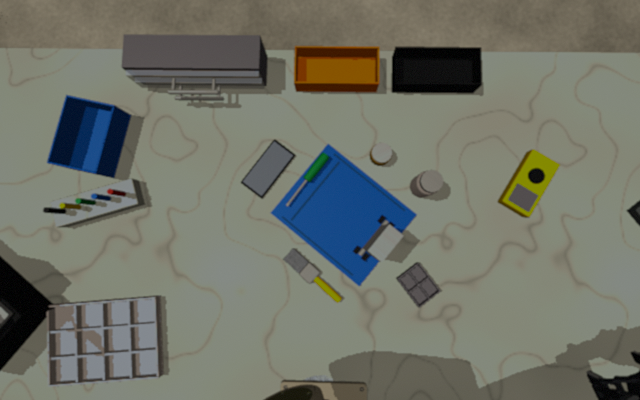

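View pics/scene0.png

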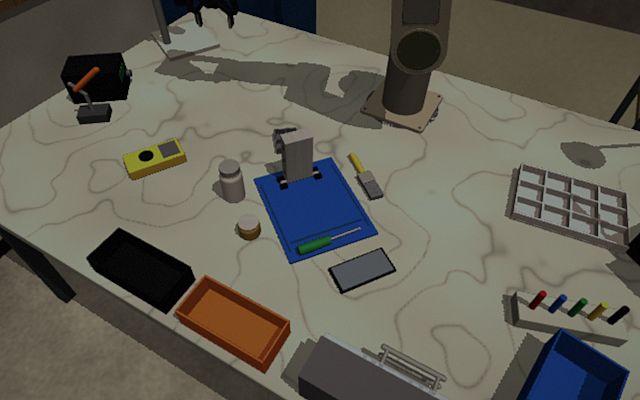

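The top view shows the mat with corners near (331,146), (273,212), (360,285) and (415,215). The cassette's head is at about (385,238), the stops at (385,222) and (361,252), and the tray behind at (418,284). The cassette tips up-left, towards the screwdriver. In the scene view the cassette stands at about (297,155), with the dispenser at (231,182).

Run:
```python
from h import *
s=cam.snapshot("top"); im=s["pixels"]; hsv=cv2.cvtColor(im,cv2.COLOR_BGR2HSV)
m=cv2.inRange(hsv,(100,150,60),(120,255,255)); m[:,:230]=0
n,l,st,c=cv2.connectedComponentsWithStats(m); k=1+np.argmax(st[1:,4]); 
h=cv2.convexHull(np.argwhere(l==k)[:,::-1].astype(np.int32))
W=np.array([onz(s,*p[0],6)[:2] for p in h.astype(float)],np.float32)
rect=cv2.minAreaRect(W); print(rect); B=cv2.boxPoints(rect); print(B.round(1))
# mat axis
e=[B[1]-B[0],B[2]-B[1]]; a=max(e,key=np.linalg.norm); a=a/np.linalg.norm(a); a=a if a[0]>0 else -a
C=np.array(rect[0]); yaw=np.degrees(np.arctan2(a[1],a[0])); print("yaw",yaw)
b=np.array([-a[1],a[0]])
def w(x,y,z): return np.r_[C+a*x+b*y,z]
np.savez("mat.npz",C=C,a=a,b=b)
big=cv2.resize(im[190:300,330:450],None,fx=6,fy=6,interpolation=cv2.INTER_CUBIC)
def dr(p,col):
    u,v=proj(s,p); cv2.circle(big,(int((u-330+.5)*6),int((v-190+.5)*6)),4,col,-1)
for x in(-134,-94):
    for y in(-38,38): dr(w(x,y,156),(0,0,255)); 
for y in(-51,51): dr(w(-100,y,12),(0,255,255))
for x in(-150,150):
    for y in(-120,120): dr(w(x,y,6),(0,255,0))
cv2.imwrite("pics/top1.png",big[:600]); print(w(-114,0,0),w(-100,0,12))
```

```text
((533.987060546875, -43.26416015625), (296.3883056640625, 235.90122985839844), 51.67792892456055)
[[ 3.496e+02 -8.640e+01]
 [ 5.346e+02 -2.327e+02]
 [ 7.184e+02 -1.000e-01]
 [ 5.333e+02  1.461e+02]]
yaw 51.677937
[ 463.29779816 -132.70146179    0.        ] [ 471.97893524 -121.71793365   12.        ]
```

View pics/top1.png

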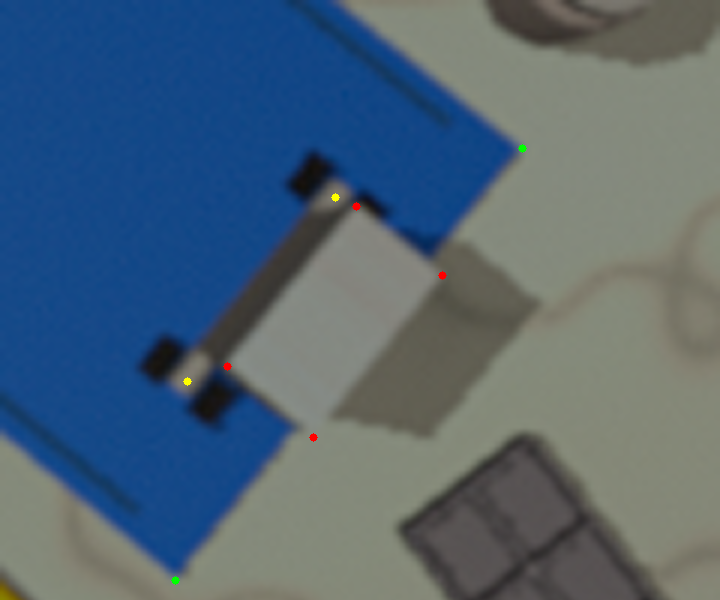

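The projected points agree with the picture to about 2 mm: the head corners, the stops and the mat corners all line up. The screw tray is clear behind, and the dispenser is at the top right. Next I work out the approach, with tool y along mat -x/+x so the fingers straddle the thickness.

```bash
cat >> h.py <<'E'
from scipy.spatial.transform import Rotation as Ro
M=np.load("mat.npz") if __import__("os").path.exists("mat.npz") else None
C,a,b=M["C"],M["a"],M["b"]; yaw=np.degrees(np.arctan2(a[1],a[0]))
def w(x,y,z): return np.r_[C+a*x+b*y,z]
def mat(p): d=np.array(p[:2])-C; return np.r_[d@a,d@b,p[2]]
def pose(): 
    s=r.sense(); return s["tool_pos"],Ro.from_euler("xyz",s["tcp_rot"],degrees=True),s
def Rt(al): # tool y along mat x, pointing down, tilted by al (tip towards mat -x)
    z=np.r_[-a*np.sin(np.radians(al)),-np.cos(np.radians(al))]; y=np.r_[a*np.cos(np.radians(al)),-np.sin(np.radians(al))]
    return Ro.from_matrix(np.c_[np.cross(y,z),y,z])
def go(p,R):
    p0,R0,_=pose(); return np.round(np.r_[(R0.inv()*R).as_rotvec(degrees=True),R0.inv().apply(p-p0)],2)
def show():
    p,R,s=pose(); print("mat",mat(p).round(1),"tilt",np.round((Rt(0).inv()*R).as_rotvec(degrees=True),1),"F",(s["ft_force"]).round(1),"gap",round(s["finger_gap"],1),"t",s["time"],"J",s["joint_pos"].round(0))
E
python3 - <<'E'
from h import *
s=cam.snapshot("top")
for n,u,v,z in(("disp",428,180,115),("tin",381,152,45),("driver",308,180,12),("tray",418,284,22),("brush",315,275,10)): print(n,mat(onz(s,u,v,z)).round())
show(); print(go(w(-114,0,230),Rt(0)), go(w(-114,0,116),Rt(0)))
E
```

```text
disp [-105. -181.  115.]
tin [  24. -181.   45.]
driver [127. -10.  12.]
tray [-259.   19.   22.]
brush [-44. 169.  10.]
mat [-575.7  -85.3  230.6] tilt [0.000e+00 1.000e-01 1.177e+02] F [ 0.2 -0.4 -0.7] gap 85.4 t 0.2 J [-71.   7.  85.  -0.  87.  -5.]
[-4.0000e-02 -7.0000e-02 -1.1768e+02  3.6925e+02 -2.9002e+02  9.9000e-01] [-4.0000e-02 -7.0000e-02 -1.1768e+02  3.6924e+02 -2.8989e+02  1.1499e+02]
```

The manual's scale: shifts go in shares of 1000 mm and turns go in shares of 360 degrees. Converting my numbers, 369 mm is 0.369, 322 mm is 0.322, -80 degrees is -0.2222.

```bash
echo '[[[0,0,-0.0278,0.046,-0.036,0,85],[0,0,-0.0556,0.092,-0.072,0,85],[0,0,-0.0833,0.138,-0.108,0,85],[0,0,-0.1111,0.184,-0.145,0,85],[0,0,-0.1389,0.23,-0.181,0,85],[0,0,-0.1667,0.276,-0.217,0,85],[0,0,-0.1944,0.322,-0.253,0,85],[0,0,-0.2222,0.369,-0.29,0,85]]]' | python3 steer.py 20
python3 - <<'E'
from h import *
show(); print(go(w(-114,0,230),Rt(0)))
E
```

```text
time: 1.2
tool_pos: [463.7, -131.4, 231.4]
tcp_rot: [180.0, 0.0, 104.3]
ft_force: [0.9, -0.3, 0.2]
finger_gap: 85.3
grip_force: 0.0
mat [-112.7    0.4  231.4] tilt [-0.  -0.  37.4] F [ 0.9 -0.3  0.2] gap 85.3 t 1.2 J [-22. -11. 103.  -0.  88. -36.]
[ 1.000e-02  3.000e-02 -3.737e+01 -1.130e+00 -7.500e-01  1.390e+00]
```

Scaled: -1 mm is -0.001, -37.4 degrees is -0.1039.

```bash
echo '[[[0,0,-0.0278,0,0,0,85],[0,0,-0.0556,0,0,0,85],[0,0,-0.0833,0,0,0,85],[0,0,-0.1039,-0.001,-0.001,0.001,85],[0,0,-0.1039,-0.001,-0.001,0.001,85]]]' | python3 steer.py; echo '[[[0.0278,0,0,0,0,-0.01,85],[0.0556,0,0,0,0.02,-0.02,70],[0.0833,0,0,0,0.04,-0.03,60],[0.1111,0,0,0,0.06,-0.04,46],[0.1111,0,0,0,0.06,-0.04,46]]]' | python3 steer.py
python3 - <<'E'
from h import *
show()
E
echo '[[[-0.0278,0,0,0,0,0,46],[-0.0556,0,0,0,0,0,46],[-0.0833,0,0,0,0,0,46],[-0.1111,0,0,0,0,0,46],[-0.1111,0,0,0,0,0,46]]]' | python3 steer.py
python3 - <<'E'
from h import *
show();  print(go(w(-114,0,230),Rt(0)))
s=cam.snapshot("wrist"); cv2.imwrite("pics/w1.png",s["pixels"])
E
```

```text
time: 1.82
tool_pos: [462.3, -134.3, 230.1]
tcp_rot: [-180.0, -0.0, 141.3]
ft_force: [0.1, 0.6, -0.3]
finger_gap: 85.0
grip_force: 0.0
time: 2.45
tool_pos: [500.1, -84.8, 265.2]
tcp_rot: [-139.5, -0.3, 141.5]
ft_force: [-0.2, -0.4, 0.2]
finger_gap: 46.1
grip_force: 0.0
mat [-53.5   0.8 265.2] tilt [40.5  0.4  0. ] F [-0.2 -0.4  0.2] gap 46.1 t 2.45 J [  4.  18.  79. -30. 110. -51.]
time: 3.08
tool_pos: [499.1, -90.2, 272.6]
tcp_rot: [179.8, 0.3, 140.9]
ft_force: [-0.3, -0.2, 0.2]
finger_gap: 46.1
grip_force: 0.0
mat [-58.5  -1.7 272.6] tilt [-0.2 -0.3  0.7] F [-0.3 -0.2  0.2] gap 46.1 t 3.075 J [-16.  -8.  97.   0.  91. -67.]
[  0.19   0.28  -0.75   1.23 -55.69  42.4 ]
```

View pics/w1.png

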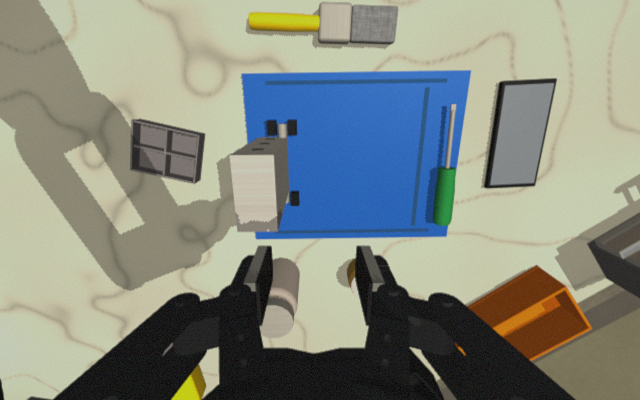

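The wrist view looks down with mat +x to the right. The cassette's head is at about (232–278, 153–230) and the bar ends and stops are around (285,130) and (290,198). A 40° tilt is reachable. I'll cross-check the head by casting rays onto z=156.

Run:
```python
from h import *
s=cam.snapshot("wrist"); im=s["pixels"]
g=cv2.cvtColor(im,cv2.COLOR_BGR2HSV); m=cv2.inRange(g,(0,0,165),(40,60,255))
n,l,st,c=cv2.connectedComponentsWithStats(m); k=l[190,255]; print(st[k])
q=cv2.boxPoints(cv2.minAreaRect(np.argwhere(l==k)[:,::-1].astype(np.float32)))
for p in q: print(p.round(), mat(onz(s,*p,156)).round(1))
for x in(-134,-94):
    for y in(-38,38): print(x,y,np.round(proj(s,w(x,y,156))))
print(go(w(-114,0,170),Rt(0)))
```

```text
[     0      0    640    400 115858]
[-0.  0.] [-298.4  158.9  156. ]
[639.   0.] [193.3 153.1 156. ]
[639. 399.] [ 341.5 -271.6  156. ]
[  0. 399.] [-450.5 -260.8  156. ]
-134 -38 [238. 232.]
-134 38 [230. 155.]
-94 -38 [279. 231.]
-94 38 [275. 154.]
[-6.0000e-02  1.1000e-01 -5.1000e-01  6.8000e-01 -5.6940e+01  1.0137e+02]
```

The expected head corners at z=156 match the picture to about 2 px. I move over it with the fingers open and then come down around it.

Scaled: 85 mm is 0.085, 60 mm is 0.06, -0.5 degrees is -0.0014.

```bash
echo '[[[0,0,-0.0014,0.0007,-0.057,0,85],[0,0,-0.0014,0.0007,-0.057,0.03,85],[0,0,-0.0014,0.0007,-0.057,0.06,85],[0,0,-0.0014,0.0007,-0.057,0.085,85],[0,0,-0.0014,0.0007,-0.057,0.085,85]]]' | python3 steer.py
python3 - <<'E'
from h import *
show();  print(go(w(-114,0,116),Rt(0)))
s=cam.snapshot("wrist"); cv2.imwrite("pics/w2.png",s["pixels"])
E
```

```text
time: 3.8
tool_pos: [462.5, -130.2, 182.8]
tcp_rot: [-179.8, -0.3, 142.0]
ft_force: [0.4, 0.4, -0.6]
finger_gap: 84.9
grip_force: 0.0
mat [-112.5    2.2  182.8] tilt [ 0.2  0.3 -0.3] F [ 0.4  0.4 -0.6] gap 84.9 t 3.8 J [-22.  -9. 107.  -0.  83. -74.]
[-0.16 -0.3   0.29 -2.51 -1.33 66.81]
```

View pics/w2.png

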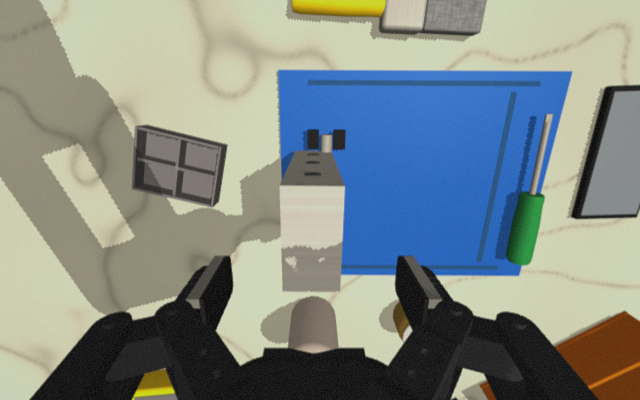

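The head (columns 281–344) sits centred between the open fingers (inner faces at 230 and 398). I come down, then close to 46 mm without pinching.

Scaled: 66 mm is 0.066, 50 mm is 0.05.

```bash
echo '[[[0,0,0,-0.002,-0.001,0.025,85],[0,0,0,-0.002,-0.001,0.05,85],[0,0,0,-0.002,-0.001,0.066,85],[0,0,0,-0.002,-0.001,0.066,85],[0,0,0,-0.002,-0.001,0.066,65],[0,0,0,-0.002,-0.001,0.066,55]]]' | python3 steer.py
python3 - <<'E'
from h import *
show();  print(go(w(-114,0,116),Rt(0)))
E
```

```text
time: 4.6
tool_pos: [465.6, -133.9, 120.6]
tcp_rot: [180.0, 0.1, 141.9]
ft_force: [0.5, -0.5, -0.4]
finger_gap: 55.0
grip_force: 0.0
mat [-113.5   -2.6  120.6] tilt [-0.  -0.1 -0.2] F [ 0.5 -0.5 -0.4] gap 55.0 t 4.6 J [-22.  -6. 111.  -0.  75. -74.]
[ 0.03  0.11  0.22  2.57 -0.45  4.6 ]
```

```bash
echo '[[[0,0,0,0,0,0,51],[0,0,0,0,0,0,47],[0,0,0,0,0,0,47]]]' | python3 steer.py
python3 - <<'E'
from h import *
show();  print(go(w(-114,0,116),Rt(0))); print(r.sense()["grip_force"])
p,R,_=pose(); c=R.inv().apply(w(-100,0,12)-np.array(p)); print("pivot in tool",c.round(1))
for t in (2,4,6,8,16,24): print(t,(c-Ro.from_rotvec([t,0,0],degrees=True).apply(c)).round(1))
s=cam.snapshot("scene"); im=s["pixels"]; cv2.imwrite("pics/s2.png",cv2.resize(im[90:230,220:400],None,fx=4,fy=4,interpolation=cv2.INTER_CUBIC))
E
```

```text
time: 4.97
tool_pos: [464.8, -133.6, 119.4]
tcp_rot: [180.0, 0.0, 141.9]
ft_force: [-0.2, 0.7, -0.6]
finger_gap: 46.9
grip_force: 0.0
mat [-113.8   -1.7  119.4] tilt [-0.  -0.  -0.2] F [-0.2  0.7 -0.6] gap 46.9 t 4.975 J [-22.  -6. 111.  -0.  75. -74.]
[ 0.    0.01  0.21  1.73 -0.17  3.38]
0.0
pivot in tool [  1.7  13.8 107.4]
2 [ 0.   3.8 -0.4]
4 [ 0.   7.5 -0.7]
6 [ 0.  11.3 -0.9]
8 [ 0.  15.1 -0.9]
16 [-0.  30.1  0.3]
24 [-0.  44.9  3.7]
```

View pics/s2.png

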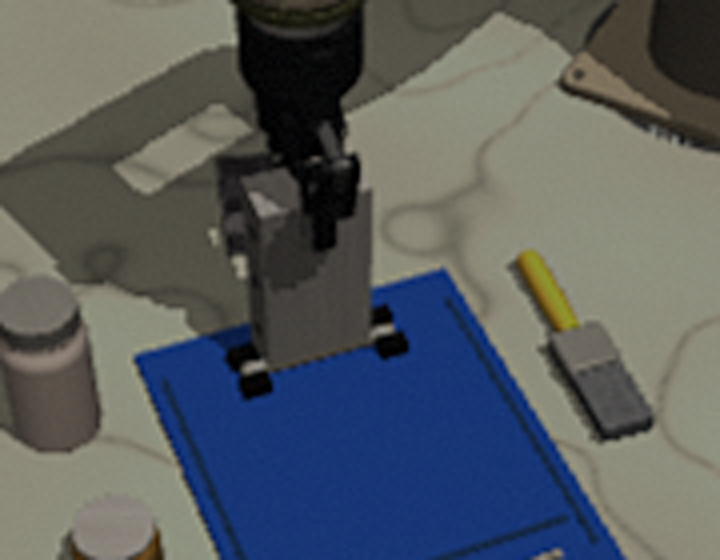

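The front finger stands before the front face (tip near (324,240)) and the other finger is behind it, with no contact. Now I swing slowly about the bar axis.

Scaled: 17 mm is 0.017, 14.1 mm is 0.0141, 9 degrees is 0.025.

```bash
echo '[[[0.0042,0,0,0,0.0028,-0.0003,47],[0.0083,0,0,0,0.0056,-0.0005,47],[0.0125,0,0,0,0.0084,-0.0007,47],[0.0167,0,0,0,0.0113,-0.0009,47],[0.0208,0,0,0,0.0141,-0.0009,47],[0.025,0,0,0,0.017,-0.0009,47]]]' | python3 steer.py
python3 - <<'E'
from h import *
show(); p,R,_=pose(); print("pivot in tool",R.inv().apply(w(-100,0,12)-np.array(p)).round(1), r.sense()["grip_force"])
E
```

```text
time: 5.78
tool_pos: [475.4, -120.0, 120.2]
tcp_rot: [-170.9, -0.0, 141.9]
ft_force: [-0.3, 0.0, 0.0]
finger_gap: 47.2
grip_force: 0.1
mat [-96.5  -1.6 120.2] tilt [ 9.1 -0.  -0.2] F [-0.3  0.   0. ] gap 47.2 t 5.775 J [-14.  -0. 106.  -8.  78. -64.]
pivot in tool [  1.6  13.6 107.4] 0.0753775262273848
```

Scaled: 15.1 mm is 0.0151, 7.5 mm is 0.0075, 8 degrees is 0.0222.

```bash
echo '[[[0.0028,0,0,0,0.0019,-0.0002,47],[0.0056,0,0,0,0.0038,-0.0004,47],[0.0083,0,0,0,0.0056,-0.0005,47],[0.0111,0,0,0,0.0075,-0.0007,47],[0.0139,0,0,0,0.0094,-0.0008,47],[0.0167,0,0,0,0.0113,-0.0009,47],[0.0194,0,0,0,0.0132,-0.0009,47],[0.0222,0,0,0,0.0151,-0.0009,47]]]' | python3 steer.py
python3 - <<'E'
from h import *
show(); p,R,_=pose(); print("pivot in tool",R.inv().apply(w(-100,0,12)-np.array(p)).round(1), r.sense()["grip_force"])
s=cam.snapshot("scene"); im=s["pixels"]; cv2.imwrite("pics/s3.png",cv2.resize(im[90:230,220:400],None,fx=4,fy=4,interpolation=cv2.INTER_CUBIC))
E
```

```text
time: 6.78
tool_pos: [484.6, -108.2, 118.7]
tcp_rot: [-162.9, 0.0, 141.9]
ft_force: [-0.3, 0.8, -0.0]
finger_gap: 47.3
grip_force: 0.1
mat [-81.6  -1.6 118.7] tilt [17.1 -0.  -0.2] F [-0.3  0.8 -0. ] gap 47.3 t 6.775 J [ -8.   6. 101. -15.  82. -57.]
pivot in tool [  1.6  13.7 107.4] 0.06373203825205564
```

View pics/s3.png

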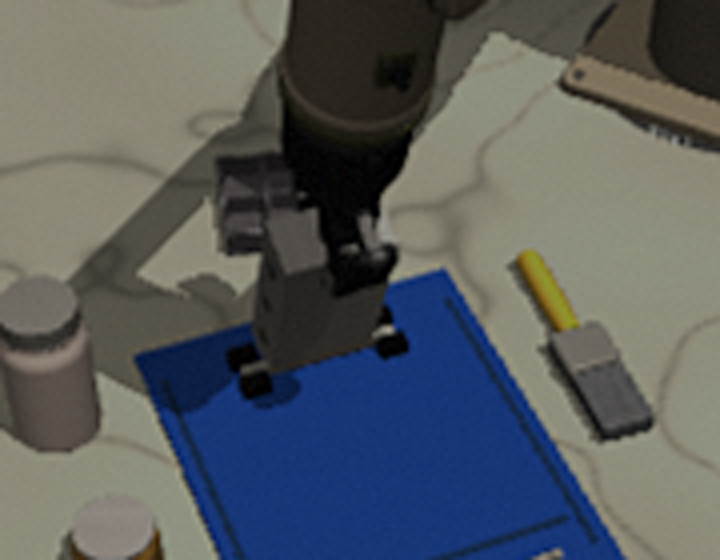

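The cassette leans about 18–20° on the front finger and the bar is still in the stops (white bar ends at (255,368) and (385,332)). I keep swinging and widen the gap gradually so the rear finger can't bind.

Scaled: 30.1 mm is 0.0301, 26.4 mm is 0.0264, 16 degrees is 0.0444.

```bash
echo '[[[0.0056,0,0,0,0.0038,-0.0004,49],[0.0111,0,0,0,0.0075,-0.0007,51],[0.0167,0,0,0,0.0113,-0.0009,53],[0.0222,0,0,0,0.0151,-0.0009,55],[0.0278,0,0,0,0.0189,-0.0007,57],[0.0333,0,0,0,0.0226,-0.0005,59],[0.0389,0,0,0,0.0264,-0.0001,61],[0.0444,0,0,0,0.0301,0.0003,63]]]' | python3 steer.py
python3 - <<'E'
from h import *
show(); p,R,_=pose(); print("pivot in tool",R.inv().apply(w(-100,0,12)-np.array(p)).round(1), r.sense()["grip_force"])
E
echo '[[[0.0056,0,0,0,0.0038,-0.0004,65],[0.0111,0,0,0,0.0075,-0.0007,67],[0.0167,0,0,0,0.0113,-0.0009,69],[0.0222,0,0,0,0.0151,-0.0009,71],[0.0222,0,0,0,0.0151,-0.0009,73],[0.0222,0,0,0,0.0151,-0.0009,75],[0.0222,0,0,0,0.0151,-0.0009,77],[0.0222,0,0,0,0.0151,-0.0009,79]]]' | python3 steer.py
python3 - <<'E'
from h import *
show(); p,R,_=pose(); print("pivot in tool",R.inv().apply(w(-100,0,12)-np.array(p)).round(1), r.sense()["grip_force"])
s=cam.snapshot("scene"); im=s["pixels"]; cv2.imwrite("pics/s4.png",cv2.resize(im[90:230,220:400],None,fx=4,fy=4,interpolation=cv2.INTER_CUBIC))
E
```

```text
time: 7.82
tool_pos: [502.3, -85.6, 109.4]
tcp_rot: [-146.9, -0.0, 141.9]
ft_force: [0.4, -0.1, -0.7]
finger_gap: 62.8
grip_force: 0.4
mat [-52.8  -1.4 109.4] tilt [33.1 -0.1 -0.2] F [ 0.4 -0.1 -0.7] gap 62.8 t 7.825 J [  2.  21.  90. -25.  92. -46.]
pivot in tool [  1.6  13.8 107.4] 0.41664424337795936
time: 8.82
tool_pos: [510.4, -75.7, 102.5]
tcp_rot: [-139.0, 0.0, 141.9]
ft_force: [0.3, -0.1, -1.6]
finger_gap: 79.2
grip_force: 0.6
mat [-40.1  -1.6 102.5] tilt [41.  -0.1 -0.2] F [ 0.3 -0.1 -1.6] gap 79.2 t 8.825 J [  5.  28.  84. -29.  98. -43.]
pivot in tool [  1.8  14.1 107.6] 0.5996720280381851
```

View pics/s4.png

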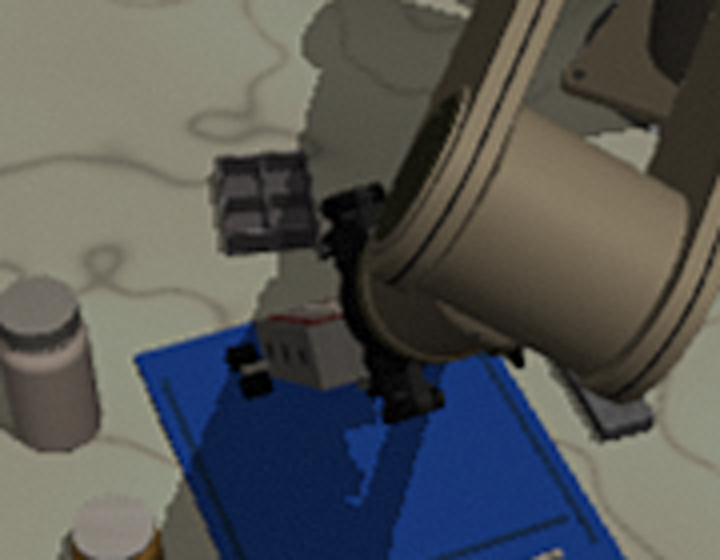

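The cassette now lies back on the lower finger at about 49°. The red frame shows at (305,318) and the bar end is still in its stop at (255,370). I keep the tilt and let the head edge slide down the finger by moving out and down.

Scaled: 27 mm is 0.027, 4.4 mm is 0.0044.

```bash
echo '[[[0,0,0,0,0.0034,0.0005,79],[0,0,0,0,0.0068,0.001,79],[0,0,0,0,0.01,0.0016,79],[0,0,0,0,0.0135,0.0022,79],[0,0,0,0,0.017,0.0027,79],[0,0,0,0,0.02,0.0033,79],[0,0,0,0,0.0236,0.0038,79],[0,0,0,0,0.027,0.0044,79]]]' | python3 steer.py; echo '[[[0,0,0,0,0.0028,0.001,79],[0,0,0,0,0.0057,0.002,79],[0,0,0,0,0.0085,0.003,79],[0,0,0,0,0.0114,0.004,79],[0,0,0,0,0.014,0.005,79],[0,0,0,0,0.017,0.006,79],[0,0,0,0,0.02,0.007,79],[0,0,0,0,0.0227,0.0082,79]]]' | python3 steer.py;python3 - <<'E'
from h import *
show(); print(r.sense()["grip_force"])
p,R,s0=pose(); Q=mat(np.array(p)+R.apply([0,s0["finger_gap"]/2,-12])); print("Q",Q.round(1))
s=cam.snapshot("scene"); im=s["pixels"]; cv2.imwrite("pics/s5.png",cv2.resize(im[90:230,220:400],None,fx=4,fy=4,interpolation=cv2.INTER_CUBIC))
s=cam.snapshot("top"); im=s["pixels"]; cv2.imwrite("pics/t5.png",im)
E
```

```text
time: 9.88
tool_pos: [521.2, -61.5, 80.9]
tcp_rot: [-139.0, -0.0, 141.9]
ft_force: [-0.0, 0.6, -1.0]
finger_gap: 78.9
grip_force: 0.7
time: 10.88
tool_pos: [528.5, -52.3, 59.9]
tcp_rot: [-139.0, -0.0, 141.9]
ft_force: [0.2, -0.1, -1.6]
finger_gap: 79.0
grip_force: 0.8
mat [-10.5  -1.3  59.9] tilt [41.  -0.1 -0.2] F [ 0.2 -0.1 -1.6] gap 79.0 t 10.875 J [  7.  35.  80. -28.  96. -40.]
0.7640753220766783
Q [27.2 -1.2 43. ]
```

View pics/s5.png

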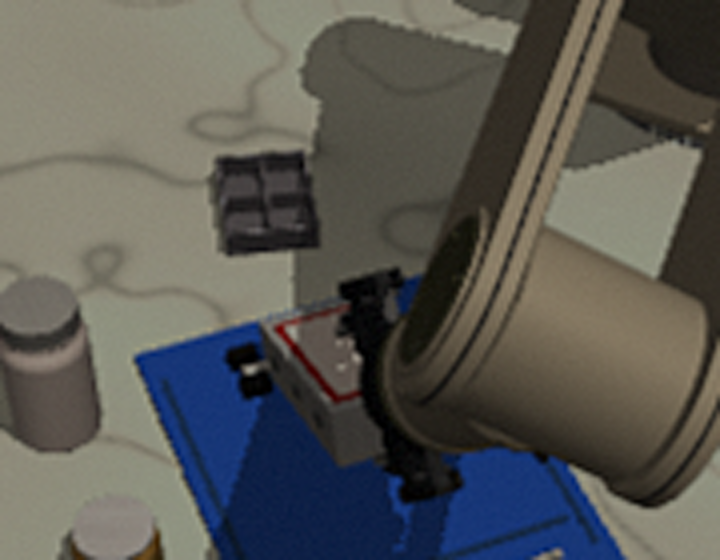

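The cassette is at about 70°, its lower head corner at (342,466) in the crop, pad up and bar in the stop. I check that corner against the expected angle and work out the final lowering.

```bash
cat >> h.py <<'E'
def E(th): t=np.radians(th); return np.array([-100+144*np.sin(t)+6*np.cos(t), 12+144*np.cos(t)-6*np.sin(t)])
def tgt(al,th,dd,g=79,sb=12):
    t=np.radians(al); z=np.array([-np.sin(t),-np.cos(t)]); y=np.array([np.cos(t),-np.sin(t)])
    q=E(th)+dd*z; low=q+14.5*y; tcp=q-y*g/2+z*sb
    print(al,th,dd,"Q",q.round(1),"low",low.round(1),go(w(tcp[0],0,tcp[1])-0*a[0],Rt(al)))
E
python3 - <<'E'
from h import *
s=cam.snapshot("scene")
print("seen",220+342/4,90+466/4)
for th in(64,67,70,73,76): e=E(th); print(th,np.round(proj(s,w(e[0],-38,e[1])),1))
for x in((41,70,16),(37,75,14),(33,80,11),(29,83,7),(25,85,4),(25,86,3)): tgt(*x)
E
```

```text
seen 305.5 206.5
64 [303.8 201.5]
67 [304.2 204.1]
70 [304.6 206.6]
73 [304.9 209. ]
76 [305.2 211.3]
41 70 16 Q [26.9 43.5] low [37.8 34. ] [-0.01  0.14  0.17  1.25 -0.48 -0.27]
37 75 14 Q [32.2 32.3] low [43.8 23.6] [-4.01  0.13  0.18  1.23 11.86  7.43]
33 80 11 Q [36.9 21.9] low [49. 14.] [-8.01  0.12  0.18  1.21 23.33 14.9 ]
29 83 7 Q [40.3 17.5] low [52.9 10.4] [-12.01   0.12   0.19   1.2   30.08  18.56]
25 85 4 Q [42.3 14.9] low [55.4  8.8] [-16.01   0.11   0.19   1.19  34.75  21.61]
25 86 3 Q [42.8 13.3] low [55.9  7.2] [-16.01   0.11   0.19   1.19  36.19  22.49]
```

The model says 70° exactly, and the corner agrees to 1 px. I lower through 80° and 83° to 85°, taking out some tilt.

Scaled: 23.3 mm is 0.0233, 20.5 mm is 0.0205, -8 degrees is -0.0222.

```bash
echo '[[[-0.0028,0,0,0,0.003,0.0019,79],[-0.0056,0,0,0,0.0059,0.0037,79],[-0.0083,0,0,0,0.0089,0.0056,79],[-0.0111,0,0,0,0.0119,0.0074,79],[-0.0139,0,0,0,0.0147,0.0093,79],[-0.0167,0,0,0,0.0176,0.0112,79],[-0.0194,0,0,0,0.0205,0.013,79],[-0.0222,0,0,0,0.0233,0.0149,79]]]' | python3 steer.py
python3 - <<'E'
from h import *
show()
s=cam.snapshot("scene"); cv2.imwrite("pics/s6.png",s["pixels"][90:230,220:400])
for x in((33,80,11),(29,83,7),(25,85,4),(25,86,3)): tgt(*x)
E
```

```text
time: 12.02
tool_pos: [533.2, -46.2, 33.3]
tcp_rot: [-147.1, -0.0, 141.9]
ft_force: [-0.3, 0.3, -1.9]
finger_gap: 78.9
grip_force: 0.9
mat [-2.8 -1.2 33.3] tilt [32.9 -0.1 -0.2] F [-0.3  0.3 -1.9] gap 78.9 t 12.025 J [  5.  31.  85. -23.  88. -41.]
33 80 11 Q [36.9 21.9] low [49. 14.] [ 0.11  0.11  0.18  1.25 -0.11 -0.26]
29 83 7 Q [40.3 17.5] low [52.9 10.4] [-3.89  0.1   0.19  1.24  6.07  4.32]
25 85 4 Q [42.3 14.9] low [55.4  8.8] [-7.89  0.09  0.19  1.23 10.25  8.  ]
25 86 3 Q [42.8 13.3] low [55.9  7.2] [-7.89  0.09  0.19  1.23 11.55  9.07]
```

The rear finger would come too near the pad at 25° tilt, so I keep 33° for the end.

Run:
```python
from h import *
for x in((33,82,8),(33,84,5),(33,85,3.5),(33,85.5,2.5)): tgt(*x)
e=E(80); s=cam.snapshot("scene"); print(np.round(proj(s,w(e[0],-38,e[1])),1))
im=s["pixels"]; hsv=cv2.cvtColor(im,cv2.COLOR_BGR2HSV); m=cv2.inRange(hsv,(100,150,20),(120,255,255))
# lowest non-blue pixel per column around the near head corner
for u in range(298,312,2): c=np.where(m[195:225,u]==0)[0]; print(u,c[:1]+195,c[-1:]+195)
```

```text
33 82 8 Q [39.1 19.4] low [51.2 11.5] [0.11 0.11 0.18 1.24 3.1  0.63]
33 84 5 Q [41.1 16.9] low [53.3  9. ] [0.11 0.11 0.18 1.23 6.17 1.62]
33 85 3.5 Q [42.1 15.6] low [54.2  7.7] [0.11 0.11 0.18 1.23 7.65 2.15]
33 85.5 2.5 Q [42.7 15.2] low [54.8  7.3] [0.11 0.11 0.18 1.22 8.38 2.18]
[305.4 214.2]
298 [195] [202]
300 [195] [205]
302 [195] [209]
304 [195] [212]
306 [195] [214]
308 [195] [213]
310 [195] [212]
```

The manual's scale: shifts go in shares of 1000 mm and turns go in shares of 360 degrees. Converting my numbers, 7.6 mm is 0.0076, 7 mm is 0.007.

```bash
echo '[[[0,0,0,0,0.0015,0.0003,79],[0,0,0,0,0.003,0.0006,79],[0,0,0,0,0.0045,0.0011,79],[0,0,0,0,0.006,0.0016,79],[0,0,0,0,0.007,0.0019,79],[0,0,0,0,0.0076,0.0021,79]]]' | python3 steer.py; echo '[[[0,0,0,0,0.0008,-0.0005,79],[0,0,0,0,0.0017,-0.0011,79],[0,0,0,0,0.0025,-0.0016,79],[0,0,0,0,0.0034,-0.0022,79],[0,0,0,0,0.0042,-0.0027,79],[0,0,0,0,0.005,-0.0033,79],[0,0,0,0,0.0059,-0.0038,79],[0,0,0,0,0.0067,-0.0044,79]]]' | python3 steer.py
python3 - <<'E'
from h import *
show()
s=cam.snapshot("scene"); im=s["pixels"]
for th in(84,86,88,90): e=E(th); print(th,np.round(proj(s,w(e[0],-38,e[1])),1))
hsv=cv2.cvtColor(im,cv2.COLOR_BGR2HSV); m=cv2.inRange(hsv,(100,150,20),(120,255,255))
for u in range(300,314,2): c=np.where(m[195:228,u]==0)[0]; print(u,c[-1:]+195)
E
```

```text
time: 12.88
tool_pos: [536.4, -42.1, 27.5]
tcp_rot: [-147.0, -0.0, 141.9]
ft_force: [0.6, 1.7, -1.6]
finger_gap: 79.0
grip_force: 0.9
time: 13.88
tool_pos: [541.4, -35.9, 27.7]
tcp_rot: [-147.0, 0.0, 141.9]
ft_force: [0.3, -0.6, 0.8]
finger_gap: 79.3
grip_force: 0.0
mat [10.4 -1.3 27.7] tilt [33.  -0.1 -0.2] F [ 0.3 -0.6  0.8] gap 79.3 t 13.875 J [  6.  33.  83. -23.  89. -40.]
84 [305.6 216.9]
86 [305.7 218.2]
88 [305.7 219.4]
90 [305.7 220.5]
300 [210]
302 [213]
304 [218]
306 [220]
308 [220]
310 [219]
312 [218]
```

The head corner is at row 220, so it is down flat and the contact force is gone. I back out along the tool axis, then check.

Scaled: -150 mm is -0.15, -120 mm is -0.12.

```bash
echo '[[[0,0,0,0,0.001,-0.015,79],[0,0,0,0,0.002,-0.04,79],[0,0,0,0,0.002,-0.08,79],[0,0,0,0,0.002,-0.12,79],[0,0,0,0,0.002,-0.15,79],[0,0,0,0,0.002,-0.15,79]]]' | python3 steer.py; echo '[[[0,0,0,0,0.06,-0.06,79],[0,0,0,0,0.09,-0.09,79],[0,0,0,0,0.09,-0.09,79]]]' | python3 steer.py
python3 - <<'E'
from h import *
show()
s=cam.snapshot("scene"); im=s["pixels"]; v=cv2.resize(im[90:230,220:400],None,fx=4,fy=4,interpolation=cv2.INTER_CUBIC)
for p in [(44,-38,6),(44,-38,46),(44,38,46),(-106,-38,46),(-106,38,46),(-100,-56,12),(-100,56,12)]:
    u,q=proj(s,w(*p)); cv2.circle(v,(int((u-220+.5)*4),int((q-90+.5)*4)),3,(0,255,0),-1)
cv2.imwrite("pics/s7.png",v)
E
```

```text
time: 14.68
tool_pos: [595.3, 31.3, 155.8]
tcp_rot: [-147.3, 0.2, 142.0]
ft_force: [-1.4, -0.5, -0.8]
finger_gap: 78.8
grip_force: 0.0
time: 15.05
tool_pos: [670.4, 130.4, 176.0]
tcp_rot: [-146.9, -0.1, 142.0]
ft_force: [-0.3, 0.3, 0.3]
finger_gap: 79.2
grip_force: 0.0
mat [220.8   0.6 176. ] tilt [33.1 -0.  -0.4] F [-0.3  0.3  0.3] gap 79.2 t 15.05 J [ 16.  52.  39. -21. 116. -40.]
```

View pics/s7.png

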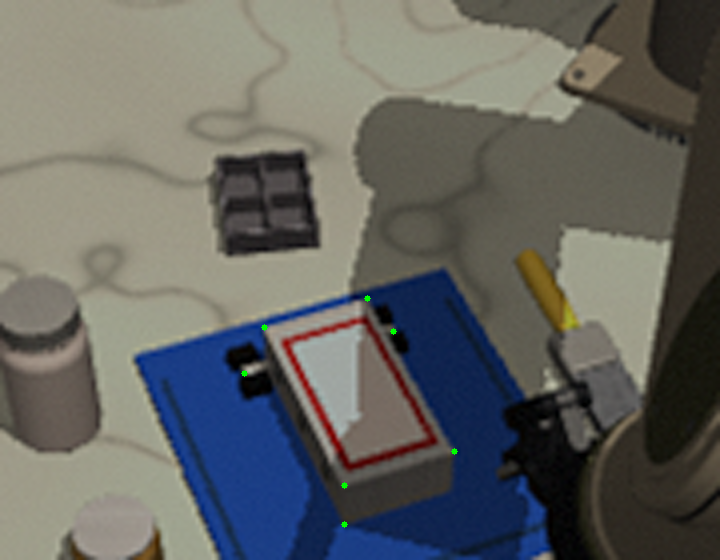

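The cassette lies flat with the pad up, its corners on the predicted points ((265,327), (345,485), (454,451)). The bar is in the stops at (247,372), the bystanders are unmoved and the arm is clear.

```bash
python3 -c "
from bench import r, cam
print(r.hand_in())"
```

```text
the job is handed in; nothing more can be done
None
```

The cassette is lying flat on the mat, white pad up, with its foot bar still in the stops; it was let down on the fingertip apart from a final drop of about 5°, nothing else moved that I could see, and the job was handed in at about 15 s (no verdict was returned).

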